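Stand the toppled bread sign up on its place mat

TASK

At the bread buffet the little table sign has been knocked over, and a stale bread roll lies on the round blue place mat where the sign belongs. Drop that roll into the brown slatted basket, and stand the sign upright on its foot with the whole foot on the mat. Leave the jars, the pepper mill, the butter dish and the bowl where they are.

Things in the scene. Friction and masses are not known exactly. Their poses are not given: they have to be found in the camera images.
- sign: Table sign, 188 mm tall: wooden foot with steel underside, 100 (x) by 110 (y) by 18 mm (z), and centred on it a dark framed board 9 (x) by 100 (y) by 170 mm (z); 0.56 kg, mostly foot. Origin: centre of the foot's underside; z up the board. At first toppled: the foot's +x edge and the board's top rest on the table, the board points away from the robot, sloping 15 degrees down.
- board_top (a point): Middle of the board's top edge, at 0, 0, 188 mm in the sign's frame.
- foot_edge (a point): Middle of the foot's -x edge, on the underside. While the sign lies toppled this edge is uppermost, about 101 mm high; the foot stands nearly 45 mm proud of the board there. Tipped over its +x edge, underside down, the sign stands.
- foot_corner0 (a point): Corner of the sign's foot, on its underside, at 50, 55, 0 mm in the sign's frame.
- foot_corner1 (a point): Corner of the sign's foot, on its underside, at 50, -55, 0 mm in the sign's frame.
- foot_corner2 (a point): Corner of the sign's foot, on its underside, at -50, -55, 0 mm in the sign's frame.
- foot_corner3 (a point): Corner of the sign's foot, on its underside, at -50, 55, 0 mm in the sign's frame.
- mat: Flat round blue place mat, 210 mm across, fixed to the table, about 1 mm thick and not felt by the things on it. Origin: its centre, at table height.
- roll: Stale crusty bread roll, golden brown and hard, 95 (x) by 56 (y) by 44 mm (z) with rounded edges, 70 g, lying on the mat. Origin: centre of its underside.
- roll_center (a point): Centre of the stale roll, 22 mm above its underside.
- basket: Brown open slatted basket for discarded bread, fixed to the table, 200 (x) by 170 (y) by 100 mm high outside, walls 6 mm. Origin: centre of its underside.
- jam: Jam jar with a red cap, 62 mm across, 80 mm tall, standing; origin at the centre of its underside. Bystander.
- butter: Butter on a white dish, 100 by 75 by 47 mm; origin at the centre of its underside. Bystander.
- mill: Dark wooden pepper mill, 56 mm across, 180 mm tall; origin at the centre of its underside. Bystander.
- honey: Honey jar with a yellow cap, 66 mm across, 110 mm tall; origin at the centre of its underside. Bystander.
- bowl: Blue ceramic bowl, 120 mm across, 50 mm tall; origin at the centre of its underside. Bystander.

How it is judged:
By the outcome, as a careful person would: the job done as asked, in the order asked, and still so for the second after the job is handed in, with the robot touching nothing.
It also fails if it takes over 72 s, if anything falls off the work surface, if the arm or the gripper's body presses on something with over 40 N, if the wrist force passes 120 N, or if a joint passes its speed limit or range.

ROBOT

A 6-joint arm with a two-finger parallel gripper is mounted at the origin on the work surface. World frame = base frame: x ahead of the robot, y to its left, z up, the work surface at z = 0. Lengths are in m, angles in rad, forces in N, time in s.
With the tool pointing down it reaches from about 0.4 to 0.825 m from the base axis. Payload 7 kg.
Tool frame: the origin (TCP) lies at the centre of the arm's flange, where the gripper is bolted on; the fingertips stand 178 mm ahead of it and the grasp point (between the pads) lies arm.tcp_to_grasp ahead of it (arm.tcp_to_grasp is the distance from the TCP to the grasp point, in m); z points along the fingers, y is the direction in which the jaws open and shut (so a half turn about z gives the same grasp; the last joint's range is limited). The gripper opens to 88 mm and grips with 3 to 60 N. Pads are 19 mm wide; open, the fingers measure 130 mm over their backs; the gripper's body (78 mm by 193 mm) begins 47 mm behind the grasp point.
Start: joints at [1.396, 0.359, 0.012, 0, -1.224, -0.288], TCP at [0.301, 0.604, 0.405] pointing down, gripper open.
Joint ranges: [-3.07, 3.07], [-1.43, 2.12], [-1.02, 1.25], [-3.03, 1.67], [-3.05, -0], [-3.03, 3.03]. Speed limits (rad/s): [2.39, 2.39, 3.01, 3.14, 3.14, 3.14].

INTERFACE

Orientations are given as [roll, pitch, yaw] about the fixed x, y, z axes, in that order (R = Rz(yaw) Ry(pitch) Rx(roll)).
In Python, from station import arm gives the robot as it stands.
- The arm moves only by the tool move_arm, never from a script. Its argument "deltas" is a list of rows, each a list of 6 numbers: the shift along the world's x, y, z in mm, then the turn, a rotation vector about the world's x, y, z in degrees. In form: [[tx, ty, tz, ax, ay, az], ...]. A call has exactly 5 rows; each row shifts and turns the commanded pose from where the row before left it; what a row does not reach is not made up. A row lasts 1/12 s, in which the tool goes at most 41.7 mm and 7.16 degrees, less where a joint would pass 70% of its speed; a pose out of reach is approached as far as the arm can. A call with a gripper value outside its range is refused whole. "claw" is the closure in counts, from 0 (fully open) to 255 (shut), set as the call begins (left out, the last holds). The fingers move at their own pace and stop on an object; "squeeze" is the grip in N (left out, the last holds). Time passes only in rows, so rows that do not move let the fingers close, or fill a call up. It gives the time, the measured TCP pose, the force and the opening at its end, in the units of the state.
- arm.get_state(): the state, without advancing time (a new reading comes with each control period).
- arm.grab_frame(name): name is "side" or "top" or "wrist"; returns the picture (384x512x3 uint8, red, green, blue); there is no depth.
- arm.calibration(name): a dict with "intrinsics" (3x3 intrinsics, pixels), "T" (4x4, takes a point from camera to world coordinates); the wrist camera has in their place "mount" (4x4, takes a point from camera to tool coordinates, whose origin is the TCP and whose axes are the flange's). Camera axes: x right, y up, looking along -z (the intrinsics and any distortion apply to the point x, -y, -z); pixel columns grow to the right and rows downward; lengths in m; the calibration is good to about 2 mm. A picture is of the moment at which its call begins: read the wrist's pose just before it. calibration takes no time and is no camera call.
- arm.job_done(): hands the job in, once; it reports no verdict.
Trained networks look in the newest picture that a camera, given by its name, has taken for a name from the list of things; names that differ only in an ending like _2 or _b are one class to them, and where a whole thing is asked for, a point or a joint stands for the part that bears it (a point fixed in the world has none). Each returns a list of dicts, best first, with "score" (0 to 1); they miss things now and then, are a little off and sometimes report something else, mostly with a low value. They report only what shows in the picture. A call takes as long as a camera call.
- arm.spot_in(thing, camera): "xy" ([column, row] in pixels, amid what is visible of it).
- arm.masks_of(thing, camera): "pixels" (384x512 bool, what is visible of it) and "xy" ([column, row] in pixels, amid what is visible of it).
- arm.spot_point(thing, camera): "xy" ([column, row] in pixels: a listed point, or the origin of a listed thing).
The state is a dict: "t": time; "q": joint angles; "qd": joint speeds; "joint_efforts": joint torques, N m; "eef_pos": TCP position; "ee_rot": TCP orientation; "force": force on the tool from outside, world axes, zero at the start; "moment": the same for the moment, N m; "width": finger opening in m.
Only numpy, scipy, OpenCV 4.12 (cv2) and the standard library are available. Lean on these libraries where they do the work, as an engineer would, in place of code of your own. Each camera call takes 0.05 s, during which the arm holds its last target. There are 200 camera calls.

## Working session

There is one attempt and no reset: what is moved stays moved. The work goes in short steps, Python scripts to look and compute and a tool call to move; the robot and the scene stay as the last step left them, time stands still between calls to the robot, and variables do not carry over. Pictures are saved under pics/ and viewed, about 8 in all and at most 12, crops included, and the job is handed in when it is done.

Besides the shell and the picture viewer there is one more tool, called after ">>>" as a command line: name --pt "numbers of a row" for each row, then --argument value for the rest. move_arm: Moves the arm, as the interface text tells. Its arguments: {"type":"object","properties":{"deltas":{"type":"array","items":{"type":"array","items":{"type":"number"}}},"claw":{"type":"number"},"squeeze":{"type":"number"}},"required":["deltas"]}

```bash
mkdir -p pics; ls
cat > h.py <<'E'
import numpy as np, cv2
from station import arm
from scipy.spatial.transform import Rotation as R
def cam(name):
    c=arm.calibration(name); K=np.array(c["intrinsics"])
    if "T" in c: T=np.array(c["T"])
    else:
        s=arm.get_state(); B=np.eye(4); B[:3,3]=s["eef_pos"]; B[:3,:3]=R.from_euler('xyz',s["ee_rot"]).as_matrix(); T=B@np.array(c["mount"])
    return K,T,c
def ray(KT,xy):
    K,T=KT[:2]; d=np.linalg.inv(K)@[xy[0],xy[1],1]; d=T[:3,:3]@(d*[1,-1,-1]); return T[:3,3],d/np.linalg.norm(d)
def onz(KT,xy,z):
    o,d=ray(KT,xy); return o+d*(z-o[2])/d[2]
def tri(r1,r2):
    A=np.zeros((3,3));b=np.zeros(3);
    for o,d in (r1,r2):
        P=np.eye(3)-np.outer(d,d);A+=P;b+=P@o
    p=np.linalg.solve(A,b); return p, [float(np.linalg.norm((np.eye(3)-np.outer(d,d))@(p-o))) for o,d in (r1,r2)]
def proj(KT,p):
    K,T=KT[:2]; q=np.linalg.inv(T)@np.append(p,1); v=K@(q[:3]*[1,-1,-1]); return v[:2]/v[2]
def save(name,fn):
    im=arm.grab_frame(name); cv2.imwrite('pics/'+fn,im[:,:,::-1]); return im
E
cat > m1.py <<'E'
from h import *
np.set_printoptions(precision=4,suppress=True)
a=save('side','s1.png');b=save('top','t1.png')
cv2.imwrite('pics/st1.png',np.vstack([a,b])[:,:,::-1])
S=cam('side');T=cam('top'); print(arm.tcp_to_grasp,S[2].keys(), S[1],T[1]); print(arm.get_state())
for n in ['board_top','foot_edge','foot_corner0','foot_corner1','foot_corner2','foot_corner3','mat','roll','roll_center','basket','jam','butter','mill','honey','bowl','sign']:
    x=arm.spot_point(n,'side');y=arm.spot_point(n,'top')
    f=lambda l:[(np.round(e['xy'],1).tolist(),round(e['score'],2)) for e in l[:2]]
    print(n,f(x),f(y),end=' ')
    if x and y: print(tri(ray(S,x[0]['xy']),ray(T,y[0]['xy'])))
    else: print()
E
python3 m1.py
```

```text
pics
0.1593 dict_keys(['intrinsics', 'T']) [[ 0.9464  0.245  -0.2104  0.2559]
 [-0.3223  0.6753 -0.6634 -0.7697]
 [-0.0204  0.6957  0.7181  0.9336]
 [ 0.      0.      0.      1.    ]] [[-0.0097  0.9969 -0.0783  0.3955]
 [-0.9999 -0.0094  0.0039  0.0097]
 [ 0.0032  0.0784  0.9969  1.4304]
 [ 0.      0.      0.      1.    ]]
{'t': 0.1, 'q': array([ 1.3961,  0.3593,  0.0111, -0.0003, -1.2241, -0.2881]), 'qd': array([-0.001 , -0.0008,  0.0022,  0.0004, -0.    ,  0.001 ]), 'joint_efforts': array([ -0.0006, -58.4164,  29.3754,   7.0155,   0.0103,  -0.    ]), 'eef_pos': array([0.3013, 0.6038, 0.4038]), 'ee_rot': array([ 3.1401, -0.0002, -0.4629]), 'force': array([ 0.1413, -0.1117, -0.3431]), 'moment': array([-0.0343, -0.0096,  0.0443]), 'width': 0.08781336723089604}
board_top [([326.9, 197.2], 0.57)] [([263.1, 134.0], 0.67), ([349.1, 160.6], 0.2)] (array([ 0.7036, -0.0245,  0.0068]), [0.0030938052857120606, 0.0030938052857116993])
foot_edge [([271.8, 174.7], 0.8), ([261.5, 134.2], 0.48)] [([244.0, 180.0], 0.59)] (array([0.5431, 0.0382, 0.096 ]), [0.003589727175467192, 0.003589727175467067])
[... 1468 characters left out ...]
658261695145, 0.0017656582616952044])
butter [([245.8, 283.9], 0.88), ([261.6, 135.4], 0.39)] [([318.0, 228.5], 0.65)] (array([ 0.3841, -0.2102, -0.0184]), [0.001120164979879052, 0.001120164979879079])
mill [([259.2, 373.8], 0.93), ([204.8, 178.2], 0.47)] [([389.1, 239.5], 0.91)] (array([ 0.3437, -0.4445,  0.0048]), [0.0003336995873488099, 0.00033369958734881294])
honey [] [([116.6, 236.3], 0.55)] 
bowl [([205.0, 340.1], 0.82)] [([352.9, 266.1], 0.81), ([114.8, 234.7], 0.19)] (array([ 0.2525, -0.3244, -0.0133]), [0.0026442773913343694, 0.0026442773913343785])
sign [([268.2, 184.9], 0.65)] [([244.5, 184.6], 0.63)] (array([0.5319, 0.0376, 0.0586]), [0.003376533415634046, 0.003376533415633854])
```

View pics/s1.png

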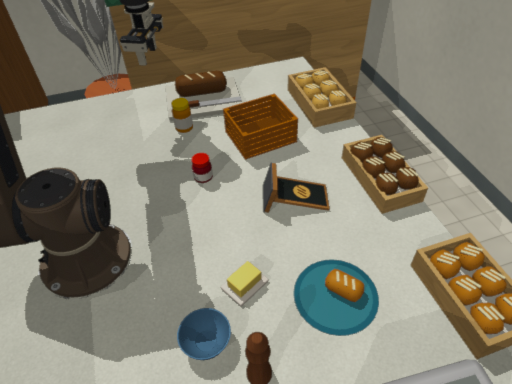

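View pics/t1.png

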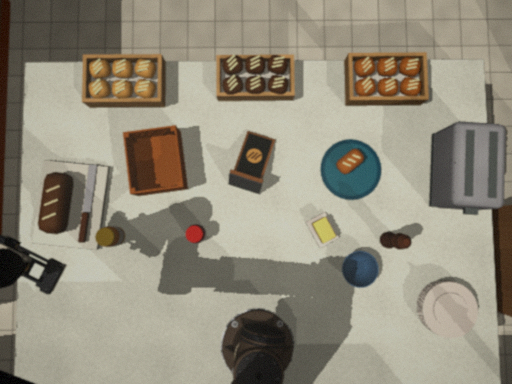

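```bash
cat > m2.py <<'E'
from h import *
np.set_printoptions(precision=4,suppress=True)
T=cam('top');S=cam('side')
arm.grab_frame('top');arm.grab_frame('side')
# roll outline at mid-height, mat outline at z=0, sign
for th,z in (('roll',.022),('mat',0),('basket',.1),('sign',.06)):
  for n,C in(('top',T),('side',S)):
    m=arm.masks_of(th,n)
    if not m: print(th,n,'none');continue
    m=m[0]['pixels'].astype(np.uint8); c=max(cv2.findContours(m,0,2)[0],key=cv2.contourArea)[:,0]
    P=np.array([onz(C,p,z)[:2] for p in c])*1000
    r=cv2.minAreaRect(P.astype(np.float32)); print(th,n,m.sum(),r, P.min(0),P.max(0), cv2.minEnclosingCircle(P.astype(np.float32)))
for p in [[231.2,186.7],[260.2,193.5]]: print(onz(T,p,.101))
for e in arm.spot_point('foot_corner0','top')[:4]: print('top',e['xy'],e['score'])
for e in arm.spot_point('foot_corner0','side')[:4]: print('side',e['xy'],e['score'])
E
python3 m2.py
```

```text
roll top 449 ((607.9513549804688, -318.5409851074219), (59.69757080078125, 95.2725830078125), 39.92436981201172) [ 568.014  -363.9254] [ 649.3394 -272.2623] ((610.30419921875, -316.5718994140625), 48.16884231567383)
roll side 795 ((608.278076171875, -317.4576110839844), (62.05262756347656, 96.66577911376953), 36.343135833740234) [ 564.4437 -365.8784] [ 651.292  -269.0695] ((608.2176513671875, -317.0893249511719), 49.03523254394531)
mat top 1843 ((613.234375, 17.0157470703125), (120.43269348144531, 201.16751098632812), 72.71131134033203) [505.1471 -62.6626] [715.5959  95.7012] ((609.5525512695312, 14.098845481872559), 107.00798797607422)
mat side 4347 ((583.10400390625, -325.1435241699219), (206.01358032226562, 210.18795776367188), 70.4039077758789) [ 479.3775 -430.4002] [ 688.7779 -218.5103] ((582.6588134765625, -323.84765625), 106.60269165039062)
basket top none
basket side 3497 ((592.0756225585938, 274.14422607421875), (242.05506896972656, 277.3103942871094), 6.772554397583008) [472.5497 124.1191] [714.6266 422.3589] ((593.5327758789062, 273.0838928222656), 179.65594482421875)
sign top 1802 ((604.212890625, 16.9276123046875), (115.3414306640625, 190.3773193359375), 72.93721008300781) [503.8113 -59.673 ] [702.1989  88.8497] ((602.8480224609375, 12.971817016601562), 102.7399673461914)
sign side 1879 ((604.1888427734375, 9.4693603515625), (197.75802612304688, 185.9356231689453), 73.24556732177734) [ 490.0247 -108.1297] [687.6098 120.8067] ((600.2312622070312, -0.045183680951595306), 122.99583435058594)
[0.5182 0.0796 0.101 ]
[ 0.4958 -0.0118  0.101 ]
top [260.0, 194.9] 0.96
top [261.3, 181.4] 0.96
top [229.4, 183.2] 0.77
top [227.4, 175.3] 0.72
side [269.6, 159.3] 0.83
side [264.6, 183.2] 0.75
side [260.9, 213.0] 0.72
side [260.7, 135.3] 0.66
```

The side view shows the toppled sign at about (295,190), the roll at (345,287) on the mat at (336,296), and the basket at (260,125). The top view agrees. I'll go to the roll first: it's near (0.609, -0.318), with its short axis about 38° from x.

>>> move_arm --pt "12.4 -36.9 0 0 0 -1" --pt "12.4 -36.9 0 0 0 -1" --pt "12.4 -36.9 0 0 0 -1" --pt "12.4 -36.9 0 0 0 -1" --pt "12.4 -36.9 0 0 0 -1" --claw 0

```text
t: 2.72
eef_pos: [0.3635, 0.4177, 0.4047]
ee_rot: [-3.141, -0.0, -0.55]
force: [0.0, 0.3, 0.5]
width: 0.0876
```

>>> move_arm --pt "12.4 -36.9 0 0 0 -1" --pt "12.4 -36.9 0 0 0 -1" --pt "12.4 -36.9 0 0 0 -1" --pt "12.4 -36.9 0 0 0 -1" --pt "12.4 -36.9 0 0 0 -1"

```text
t: 3.13
eef_pos: [0.4254, 0.2331, 0.4051]
ee_rot: [-3.141, -0.0, -0.638]
force: [0.9, 0.0, 0.2]
width: 0.0877
```

>>> move_arm --pt "12.4 -36.9 0 0 0 -1" --pt "12.4 -36.9 0 0 0 -1" --pt "12.4 -36.9 0 0 0 -1" --pt "12.4 -36.9 0 0 0 -1" --pt "12.4 -36.9 0 0 0 -1"

```text
t: 3.55
eef_pos: [0.4874, 0.0485, 0.4052]
ee_rot: [-3.14, -0.0, -0.725]
force: [0.3, 0.5, 0.2]
width: 0.0873
```

>>> move_arm --pt "12.4 -36.9 0 0 0 -1" --pt "12.4 -36.9 0 0 0 -1" --pt "12.4 -36.9 0 0 0 -1" --pt "12.4 -36.9 0 0 0 -1" --pt "12.4 -36.9 0 0 0 -1"

```text
t: 3.97
eef_pos: [0.5496, -0.1361, 0.405]
ee_rot: [-3.141, -0.0, -0.813]
force: [1.1, 1.4, 0.5]
width: 0.0875
```

>>> move_arm --pt "12.4 -36.9 -10 0 0 -1" --pt "12.4 -36.9 -10 0 0 -1" --pt "12.4 -36.9 -10 0 0 -1" --pt "12.4 -36.9 -10 0 0 -1" --pt "12.4 -36.9 -10 0 0 -1"

```text
t: 4.38
eef_pos: [0.6117, -0.3206, 0.3542]
ee_rot: [-3.141, -0.0, -0.9]
force: [0.4, 0.8, -0.2]
width: 0.0871
```

>>> move_arm --pt "0 0 -10 0 0 0" --pt "0 0 0 0 0 0" --pt "0 0 0 0 0 0" --pt "0 0 0 0 0 0" --pt "0 0 0 0 0 0"

```text
t: 4.8
eef_pos: [0.6115, -0.3175, 0.3461]
ee_rot: [-3.141, -0.002, -0.898]
force: [-0.9, 0.7, 0.8]
width: 0.0876
```

```bash
cat > m3.py <<'E'
from h import *
import sys
np.set_printoptions(precision=4,suppress=True)
W=cam('wrist');T=cam('top')
s=arm.get_state();print(s['eef_pos'],s['ee_rot'],np.round(s['q'],2))
save('wrist','w1.png')
for th,z in (('roll',.022),('mat',0)):
    for m in arm.masks_of(th,'wrist')[:1]:
        c=max(cv2.findContours(m['pixels'].astype(np.uint8),0,2)[0],key=cv2.contourArea)[:,0]
        P=np.array([onz(W,p,z)[:2] for p in c])*1000
        print(th,m['score'],cv2.minAreaRect(P.astype(np.float32)),cv2.minEnclosingCircle(P.astype(np.float32)))
for th,z in (('roll_center',.022),('mat',0)):
    for m in arm.spot_point(th,'wrist')[:1]: print(th,m['score'],onz(W,m['xy'],z))
E
python3 m3.py
```

```text
[ 0.6115 -0.3175  0.3461] [-3.1406 -0.0015 -0.8976] [-0.2   0.42 -0.03  0.   -1.12  0.87]
roll 0.55 ((608.1089477539062, -317.147705078125), (57.52924728393555, 97.00767517089844), 37.55835723876953) ((607.5639038085938, -317.6480712890625), 49.129337310791016)
mat 0.69 ((585.2288818359375, -324.6225891113281), (207.89236450195312, 206.2197265625), 85.6958236694336) ((583.9837036132812, -324.6878967285156), 104.77081298828125)
roll_center 0.82 [ 0.6096 -0.3172  0.022 ]
mat 0.92 [ 0.5854 -0.3207  0.    ]
```

>>> move_arm --pt "-3 0 -30 0 0 0" --pt "0 0 -30 0 0 0" --pt "0 0 -30 0 0 0" --pt "0 0 -30 0 0 0" --pt "0 0 -20 0 0 0"

```text
t: 5.47
eef_pos: [0.6075, -0.318, 0.2021]
ee_rot: [3.141, 0.002, -0.899]
force: [-0.3, 0.8, -0.4]
width: 0.0876
```

>>> move_arm --pt "0 0 -12 0 0 0" --pt "0 0 -8 0 0 0" --pt "0 0 0 0 0 0" --pt "0 0 0 0 0 0" --pt "0 0 0 0 0 0"

```text
t: 5.88
eef_pos: [0.6091, -0.3187, 0.1863]
ee_rot: [-3.14, -0.002, -0.899]
force: [-0.2, -0.2, 0.7]
width: 0.0876
```

>>> move_arm --pt "0 0 0 0 0 0" --pt "0 0 0 0 0 0" --pt "0 0 0 0 0 0" --pt "0 0 0 0 0 0" --pt "0 0 0 0 0 0" --claw 255 --squeeze 20

```text
t: 6.3
eef_pos: [0.6084, -0.3186, 0.185]
ee_rot: [-3.141, -0.0, -0.899]
force: [0.5, 0.8, 0.2]
width: 0.0599
```

>>> move_arm --pt "0 0 0 0 0 0" --pt "0 0 0 0 0 0" --pt "0 0 0 0 0 0" --pt "0 0 20 0 0 0" --pt "0 0 30 0 0 0"

```text
t: 6.72
eef_pos: [0.6069, -0.3181, 0.2314]
ee_rot: [3.138, 0.006, -0.9]
force: [0.5, -1.2, -1.3]
width: 0.056
```

>>> move_arm --pt "0 0 35 0 0 0" --pt "0 10 35 0 0 1" --pt "0 20 30 0 0 3" --pt "0 30 20 0 0 3" --pt "0 36 10 0 0 3"

```text
t: 7.13
eef_pos: [0.6086, -0.2229, 0.368]
ee_rot: [-3.14, -0.004, -0.724]
force: [1.2, 0.5, -1.4]
width: 0.0563
```

>>> move_arm --pt "0 38 0 0 0 3" --pt "0 38 0 0 0 3" --pt "0 38 0 0 0 3" --pt "0 38 0 0 0 3" --pt "0 38 0 0 0 3"

```text
t: 7.55
eef_pos: [0.6078, -0.0308, 0.3646]
ee_rot: [-3.142, 0.0, -0.46]
force: [0.6, 0.1, -0.9]
width: 0.056
```

>>> move_arm --pt "0 38 0 0 0 3" --pt "0 38 0 0 0 3" --pt "0 38 0 0 0 3" --pt "0 38 0 0 0 3" --pt "0 38 0 0 0 3"

```text
t: 7.97
eef_pos: [0.6078, 0.1593, 0.3645]
ee_rot: [3.142, 0.0, -0.198]
force: [1.0, -0.6, -1.2]
width: 0.0562
```

>>> move_arm --pt "0 38 0 0 0 3" --pt "0 38 0 0 0 3" --pt "0 38 0 0 0 3" --pt "0 30 0 0 0 2" --pt "0 20 0 0 0 0"

```text
t: 8.38
eef_pos: [0.6079, 0.3245, 0.364]
ee_rot: [3.141, 0.001, -0.005]
force: [0.2, -0.5, -1.3]
width: 0.0559
```

```bash
cat > m4.py <<'E'
from h import *
np.set_printoptions(precision=4,suppress=True)
W=cam('wrist');T=cam('top');S=cam('side')
s=arm.get_state();print(s['eef_pos'],s['ee_rot'],s['width'],np.round(s['q'],2))
a=save('wrist','w2.png'); b=save('top','t2.png')
c=[onz(T,p,.1) for p in [(124,130),(178,126),(187,188),(131,194)]]; print('rim',np.array(c),np.mean(c,0))
cv2.imwrite('pics/c2.png',np.hstack([a,cv2.resize(b[90:240,60:260],(512,384))])[:,:,::-1][:, :])
im=cv2.imread('pics/c2.png'); cv2.imwrite('pics/c2.png',cv2.resize(im,(800,300)))
E
python3 m4.py
```

```text
[0.6079 0.3245 0.364 ] [ 3.1415  0.0006 -0.0053] 0.055907875306928055 [ 0.77  0.41 -0.01 -0.   -1.16  0.79]
rim [[0.7033 0.4208 0.1   ]
 [0.7147 0.2486 0.1   ]
 [0.5155 0.2193 0.1   ]
 [0.4981 0.3958 0.1   ]] [0.6079 0.3211 0.1   ]
```

View pics/c2.png

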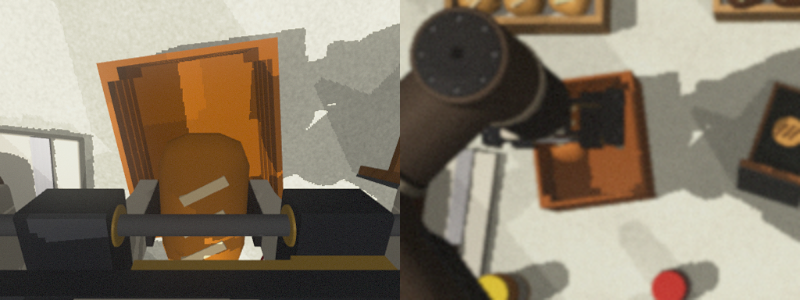

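>>> move_arm --pt "0 -3 -30 0 0 4" --pt "0 0 -30 0 0 3" --pt "0 0 -30 0 0 0" --pt "0 0 -22 0 0 0" --pt "0 0 -10 0 0 0"

```text
t: 8.9
eef_pos: [0.6074, 0.3166, 0.2388]
ee_rot: [3.139, 0.005, 0.111]
force: [-0.5, -0.8, -1.3]
width: 0.0558
```

>>> move_arm --pt "0 0 0 0 0 0" --pt "0 0 0 0 0 0" --pt "0 0 0 0 0 0" --pt "0 0 0 0 0 0" --pt "0 0 0 0 0 0" --claw 40

```text
t: 9.32
eef_pos: [0.6088, 0.3187, 0.2445]
ee_rot: [-3.14, -0.002, 0.113]
force: [0.9, -0.4, -0.0]
width: 0.0733
```

>>> move_arm --pt "0 0 0 0 0 0" --pt "0 0 0 0 0 0" --pt "0 0 10 0 0 0" --pt "0 0 30 0 0 0" --pt "0 0 36 0 0 0"

```text
t: 9.73
eef_pos: [0.6077, 0.318, 0.3176]
ee_rot: [3.139, 0.004, 0.113]
force: [1.4, 0.2, 0.9]
width: 0.0738
```

>>> move_arm --pt "0 0 36 0 0 0" --pt "-20 -25 20 0 0 -3" --pt "-24 -30 0 0 0 -4" --pt "-24 -30 0 0 0 -4" --pt "-24 -30 0 0 0 -4" --claw 0

```text
t: 10.15
eef_pos: [0.5152, 0.2023, 0.3758]
ee_rot: [-3.14, -0.001, -0.152]
force: [0.9, 0.1, 0.4]
width: 0.0876
```

```bash
cat > m5.py <<'E'
from h import *
np.set_printoptions(precision=4,suppress=True)
T=cam('top');S=cam('side')
s=arm.get_state();print(s['eef_pos'],s['ee_rot'],s['width'],np.round(s['q'],2))
a=save('side','s3.png'); b=save('top','t3.png')
im=np.hstack([cv2.resize(a[80:230,180:380],(512,384)),cv2.resize(b[90:240,100:300],(512,384))])[:,:,::-1]
cv2.imwrite('pics/c3.png',cv2.resize(im,(800,300)))
E
python3 m5.py
```

```text
[0.5152 0.2023 0.3758] [-3.1405 -0.001  -0.1517] 0.08756333766840008 [ 0.73  0.18 -0.3   0.   -1.09  0.69]
```

View pics/c3.png

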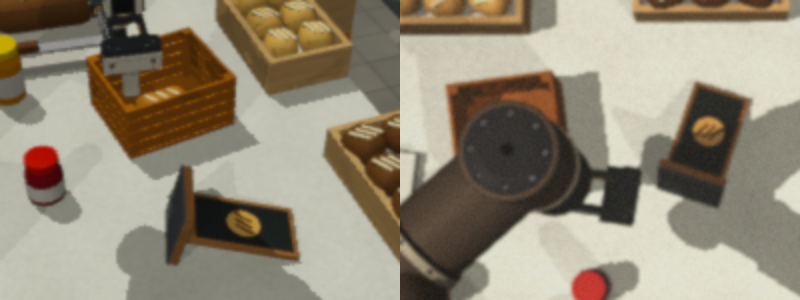

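The roll is in the basket and the sign hasn't moved. Next I'll fit the sign's pose to its silhouettes in both cameras.

```bash
cat > m6.py <<'E'
from h import *
from scipy.optimize import minimize
np.set_printoptions(precision=4,suppress=True)
t=np.radians(15)
def box(lo,hi): return np.array([[x,y,z] for x in(lo[0],hi[0]) for y in (lo[1],hi[1]) for z in(lo[2],hi[2])])
F=box((-.05,-.055,0),(.05,.055,.018));B=box((-.0045,-.05,.018),(.0045,.05,.188))
def pose(x,y,psi,tip=-t):   # z_s heading psi, elevation tip
    u=np.array([np.cos(psi),np.sin(psi),0]);k=np.array([0,0,1.])
    z=np.cos(tip)*u+np.sin(tip)*k; xs=np.sin(tip)*u-np.cos(tip)*k; ys=np.cross(z,xs)
    M=np.column_stack([xs,ys,z]); O=np.array([x,y,0]); O[2]=-(np.vstack([F,B])@M.T)[:,2].min(); return M,O
def sil(C,M,O):
    im=np.zeros((384*2,512*2),np.uint8)
    for b in(F,B):
        p=np.array([proj(C,q) for q in b@M.T+O]); cv2.fillConvexPoly(im,cv2.convexHull(np.round((p*2+.5)*16).astype(np.int32)),1,shift=4)
    return im
def fit(masks,x0,mk=pose):
    def cost(v):
        M,O=mk(v[0],v[1],v[2]); c=0
        for C,m in masks:
            s=sil(C,M,O); c+=(s!=m).sum()/m.sum()
        return c
    r=minimize(cost,x0,method='Nelder-Mead',options=dict(initial_simplex=np.array([x0]+[np.add(x0,d) for d in ([.02,0,0],[0,.02,0],[0,0,.15])]),xatol=1e-4,fatol=1e-4)); return r
def getmask(th,n):
    m=arm.masks_of(th,n); 
    return cv2.resize(m[0]['pixels'].astype(np.uint8),None,fx=2,fy=2,interpolation=cv2.INTER_NEAREST) if m else None
if __name__=='__main__':
    arm.grab_frame('top');arm.grab_frame('side')
    ms=[(cam(n),getmask('sign',n)) for n in('top','side')]
    for sel in (ms,ms[:1],ms[1:]):
        if any(m is None for _,m in sel): print('none');continue
        r=fit(sel,[.53,.04,-.3]); M,O=pose(*r.x); print(r.x,np.degrees(r.x[2]),r.fun,'edge',M@[-.05,0,0]+O)
    r=fit(ms,[.53,.04,-.3]); M,O=pose(*r.x)
    a=cv2.imread('pics/s3.png');b=cv2.imread('pics/t3.png');o=[]
    for (C,_),im in zip(ms,(b,a)):
        im=cv2.resize(im,None,fx=2,fy=2)
        cv2.drawContours(im,cv2.findContours(sil(C,M,O),0,2)[0],-1,(0,255,0),1); x,y=np.int32(proj(C,M@[0,0,.09]+O)*2); o.append(im[y-120:y+120,x-120:x+120])
    cv2.imwrite('pics/fit.png',cv2.resize(np.hstack(o),(800,400)))
E
python3 m6.py
```

```text
[ 0.5294  0.0392 -0.3309] -18.956845180283143 0.11331656799142564 edge [0.5416 0.035  0.1013]
[ 0.5313  0.0391 -0.3256] -18.655026246375993 0.05132259919493962 edge [0.5436 0.035  0.1013]
[ 0.5283  0.0368 -0.3155] -18.079436028247784 0.046948356807511735 edge [0.5406 0.0328 0.1013]
```

View pics/fit.png

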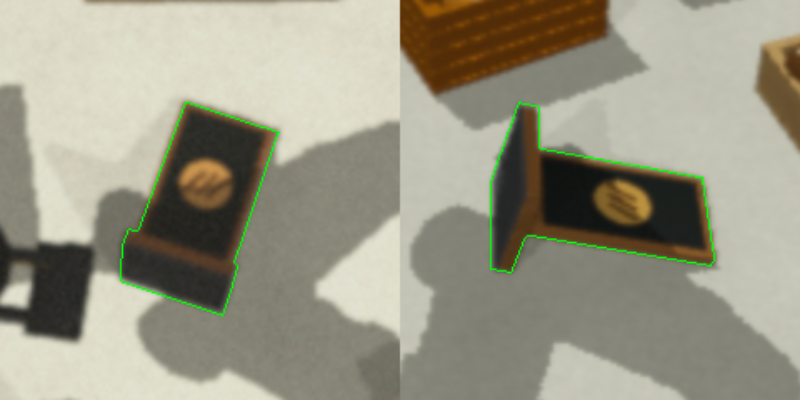

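The fit overlay matches both views: the sign is at (0.530, 0.0385) with heading −18.7°. I'll take hold of the uppermost foot edge with the tool along the sign's +x.

>>> move_arm --pt "6.2 -12.7 0 0 0 -6.67" --pt "6.2 -12.7 0 0 0 -6.67" --pt "6.2 -12.7 0 0 0 -6.67" --pt "6.2 -12.7 0 0 0 -6.67" --pt "6.2 -12.7 0 0 0 -6.67"

```text
t: 10.87
eef_pos: [0.5485, 0.1404, 0.3743]
ee_rot: [3.141, 0.0, -0.735]
force: [1.1, 0.4, -0.5]
width: 0.0874
```

>>> move_arm --pt "6.2 -12.7 0 0 0 -6.67" --pt "6.2 -12.7 0 0 0 -6.67" --pt "6.2 -12.7 0 0 0 -6.67" --pt "6.2 -12.7 0 0 0 -6.67" --pt "6.2 -12.7 0 0 0 -6.67"

```text
t: 11.28
eef_pos: [0.5796, 0.0766, 0.3742]
ee_rot: [3.141, -0.0, -1.318]
force: [-1.0, 0.3, 0.4]
width: 0.0878
```

>>> move_arm --pt "6.2 -12.7 0 0 0 -6.67" --pt "6.2 -12.7 0 0 0 -6.67" --pt "6.2 -12.7 0 0 0 -6.67" --pt "6.2 -12.7 0 0 0 -6.67" --pt "6.2 -12.7 0 0 0 -6.67"

```text
t: 11.7
eef_pos: [0.6107, 0.013, 0.3741]
ee_rot: [3.141, -0.001, -1.9]
force: [-0.9, -0.1, 0.6]
width: 0.0879
```

>>> move_arm --pt "0 0 -17 1.6 4.73 0" --pt "0 0 -17 1.6 4.73 0" --pt "0 0 -16 1.6 4.73 0" --pt "0 0 0 0 0 0" --pt "0 0 0 0 0 0"

```text
t: 12.12
eef_pos: [0.6107, 0.013, 0.3229]
ee_rot: [2.88, -0.001, -1.895]
force: [0.6, -0.9, 0.9]
width: 0.0874
```

```bash
cat > m7.py <<'E'
from h import *
from m6 import *
M,O=pose(.530,.0385,np.radians(-18.7))
s=arm.get_state();Rt=R.from_euler('xyz',s['ee_rot']).as_matrix();print(s['eef_pos'],s['force'],np.round(s['q'],2))
G=np.array(s['eef_pos'])+arm.tcp_to_grasp*Rt[:,2]
Rd=np.column_stack([-M[:,1],-M[:,2],M[:,0]])
print('grasp in sign frame mm',M.T@(G-O)*1000,'rotvec to do deg',np.degrees(R.from_matrix(Rd@Rt.T).as_rotvec()))
W=cam('wrist'); im=save('wrist','w4.png')[:,:,::-1].copy()
m=getmask('sign','wrist')
if m is not None:
    r=fit([(W,m)],[.53,.0385,-.326]); print('wrist fit',r.x,np.degrees(r.x[2]),r.fun)
im=cv2.resize(im,None,fx=2,fy=2); cv2.drawContours(im,cv2.findContours(sil(W,M,O),0,2)[0],-1,(0,255,0),2); cv2.imwrite('pics/w4b.png',cv2.resize(im,(640,480)))
E
python3 m7.py
```

```text
[0.6107 0.013  0.3229] [ 0.6051 -0.9173  0.8873] [ 0.29  0.4  -0.08 -0.15 -1.32 -0.56]
grasp in sign frame mm [-123.277     1.4425   11.8767] rotvec to do deg [ 0.0815 -0.0186 -0.1075]
wrist fit [ 0.5298  0.0371 -0.3176] -18.19580854785684 0.02875439968713336
```

View pics/w4b.png

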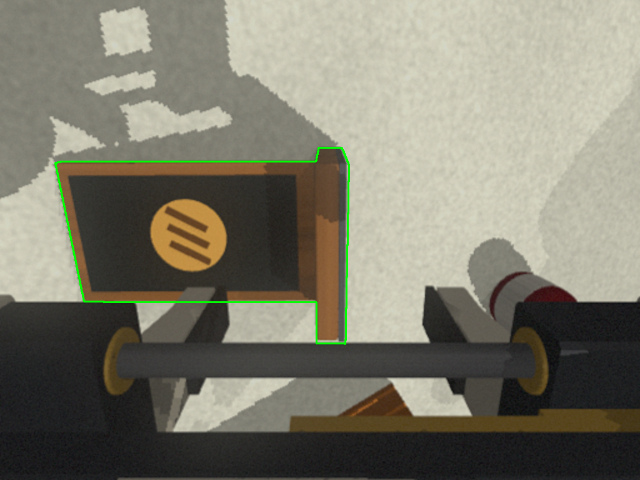

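>>> move_arm --pt "-8 0.4 -17 0 0 0" --pt "-4.3 1.5 -17 0 0 0" --pt "-4.3 1.5 -17 0 0 0" --pt "-4.3 1.5 -17 0 0 0" --pt "-4.3 1.5 -17 0 0 0"

```text
t: 12.63
eef_pos: [0.5842, 0.0199, 0.2409]
ee_rot: [2.885, 0.002, -1.893]
force: [0.6, 0.4, -0.7]
width: 0.0875
```

>>> move_arm --pt "0 0 0 0 0 0" --pt "0 0 0 0 0 0" --pt "0 0 0 0 0 0" --pt "0 0 0 0 0 0" --pt "0 0 0 0 0 0" --claw 255 --squeeze 45

```text
t: 13.05
eef_pos: [0.5847, 0.0195, 0.241]
ee_rot: [2.882, 0.002, -1.895]
force: [0.5, -0.8, 0.1]
width: 0.0599
```

>>> move_arm --pt "0 0 0 0 0 0" --pt "0 0 0 0 0 0" --pt "0 0 0 0 0 0" --pt "0 0 0 0 0 0" --pt "0 0 0 0 0 0"

```text
t: 13.47
eef_pos: [0.5842, 0.0193, 0.2396]
ee_rot: [2.88, 0.0, -1.895]
force: [0.0, -0.1, -0.3]
width: 0.0264
```

>>> move_arm --pt "0 0 0 0 0 0" --pt "0 0 0 0 0 0" --pt "0 0 0 0 0 0" --pt "0 0 0 0 0 0" --pt "0 0 0 0 0 0"

```text
t: 13.88
eef_pos: [0.5842, 0.0194, 0.2394]
ee_rot: [2.88, 0.001, -1.895]
force: [0.4, -0.5, -3.9]
width: 0.0179
```

>>> move_arm --pt "0 0 15 0 0 0" --pt "0 0 30 0 0 1.9" --pt "0 0 35 0 0 1.9" --pt "0 0 40 0 0 1.9" --pt "0 0 40 0 0 1.9"

```text
t: 14.3
eef_pos: [0.5834, 0.0193, 0.4001]
ee_rot: [2.877, -0.0, -1.761]
force: [2.3, 0.8, -5.8]
width: 0.0177
```

>>> move_arm --pt "-9.5 -26.8 0 -0.95 -4.91 0" --pt "-9.5 -26.8 0 -0.95 -4.91 0" --pt "-9.5 -26.8 0 -0.95 -4.91 0" --pt "-9.5 -26.8 0 -0.95 -4.91 0" --pt "-9.5 -26.8 0 -0.95 -4.91 0"

```text
t: 14.72
eef_pos: [0.5351, -0.1155, 0.3988]
ee_rot: [-2.965, 0.0, -1.762]
force: [-0.0, -1.1, -6.7]
width: 0.0175
```

>>> move_arm --pt "-9.5 -26.8 0 -0.95 -4.91 0" --pt "-9.5 -26.8 0 -0.95 -4.91 0" --pt "-9.5 -26.8 0 -0.95 -4.91 0" --pt "-9.5 -26.8 0 -0.95 -4.91 0" --pt "-9.5 -26.8 0 -0.95 -4.91 0"

```text
t: 15.13
eef_pos: [0.4868, -0.2495, 0.3982]
ee_rot: [-2.53, -0.0, -1.762]
force: [1.0, 0.5, -6.5]
width: 0.0177
```

>>> move_arm --pt "-9.5 -26.8 0 -0.95 -4.91 0" --pt "-9.5 -26.8 0 -0.95 -4.91 0" --pt "0 0 0 0 0 0" --pt "0 0 0 0 0 0" --pt "0 0 0 0 0 0"

```text
t: 15.55
eef_pos: [0.4718, -0.2954, 0.3985]
ee_rot: [-2.384, 0.003, -1.762]
force: [0.6, 0.1, -5.3]
width: 0.0176
```

```bash
cat > m8.py <<'E'
from h import *
import m6
from m6 import *
s=arm.get_state();Rt=R.from_euler('xyz',s['ee_rot']).as_matrix();print(s['eef_pos'],s['ee_rot'],s['force'],s['width'],np.round(s['q'],2))
M=np.column_stack([Rt[:,2],-Rt[:,0],-Rt[:,1]])
G=np.array(s['eef_pos'])+arm.tcp_to_grasp*Rt[:,2]
O=G-M@[-.034,0,.009]
print('M',M,'tilt',np.degrees(np.arcsin(M[2,2])),'heading',np.degrees(np.arctan2(M[1,0],M[0,0])))
a=save('side','s5.png');ms=getmask('sign','side')
C=cam('side')
# refine in-hand pose: slip dx,dy in the pad plane and rotation about the jaw axis
def mk(dx,dy,an):
    Mn=M@R.from_rotvec([0,0,an]).as_matrix(); return Mn,G-Mn@[-.034+dx,dy,.009]
L=[(C,ms)]
b=save('top','t5.png');mt=getmask('sign','top')
if mt is not None: L.append((cam('top'),mt))
for l in (L,L[:1]):
    r=fit(l,[0,0,0],mk); print('slip',r.x,r.fun)
for v in ([0,0,0],r.x):
    Mn,On=mk(*v)
    print('+x edge corners',[ (On+Mn@[.05,y,0]).round(4) for y in(-.055,.055)])
im=cv2.resize(a[:,:,::-1],None,fx=2,fy=2);cv2.drawContours(im,cv2.findContours(sil(C,M,O),0,2)[0],-1,(0,255,0),1);cv2.imwrite('pics/s5b.png',im[200:700,360:900])
E
python3 m8.py
```

```text
[ 0.4718 -0.2954  0.3985] [-2.3843  0.0032 -1.7615] [ 0.5589  0.1375 -5.3431] 0.017644668019064166 [-0.22  0.   -0.55 -0.08 -0.26  0.09]
M [[ 0.6749  0.1896  0.7131]
 [-0.128   0.9819 -0.1399]
 [-0.7267  0.0032  0.687 ]] tilt 43.390271578722306 heading -10.735843791435574
slip [-0.0033 -0.0022 -0.0265] 0.48105929458376373
slip [-0.0039 -0.0026 -0.0268] 0.15752262443438914
+x edge corners [array([ 0.6192, -0.3793,  0.2153]), array([ 0.6401, -0.2713,  0.2157])]
+x edge corners [array([ 0.6209, -0.3793,  0.2136]), array([ 0.6437, -0.2717,  0.2118])]
```

View pics/s5b.png

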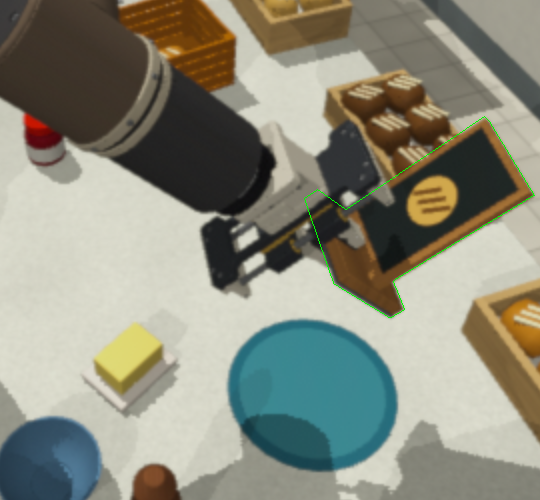

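>>> move_arm --pt "1 -3 -25 0 0 0" --pt "1 -3 -25 0 0 0" --pt "1 -3 -25 0 0 0" --pt "0 0 -25 0 0 0" --pt "0 0 -20 0 0 0"

```text
t: 16.17
eef_pos: [0.4757, -0.3033, 0.2774]
ee_rot: [-2.383, 0.003, -1.759]
force: [-1.5, -0.3, -5.6]
width: 0.0178
```

```bash
cat > st.py <<'E'
from h import *
s=arm.get_state();Rt=R.from_euler('xyz',s['ee_rot']).as_matrix();print(s['t'],s['eef_pos'].round(4),s['ee_rot'].round(3),s['force'].round(1),s['width'],np.round(s['q'],2))
M=np.column_stack([Rt[:,2],-Rt[:,0],-Rt[:,1]])
G=np.array(s['eef_pos'])+arm.tcp_to_grasp*Rt[:,2]
print('edge',(G+M@[.084,0,-.009]).round(4),'tilt',np.degrees(np.arcsin(M[2,2])),'heading',np.degrees(np.arctan2(M[1,0],M[0,0])))
E
python3 st.py
```

```text
16.1667 [ 0.4757 -0.3033  0.2774] [-2.383  0.003 -1.759] [-1.5 -0.3 -5.6] 0.01780240631032355 [-0.3   0.18 -0.5  -0.54 -0.16  0.61]
edge [ 0.6338 -0.3329  0.0947] tilt 43.48730903071195 heading -10.59572460636366
```

>>> move_arm --pt "-0.4 -6.2 0 0 0 3" --pt "-0.4 -6.2 0 0 0 3" --pt "-0.4 -6.2 0 0 0 3" --pt "-0.4 -6.2 0 0 0 3" --pt "-0.4 -6.2 0 0 0 3"

```text
t: 16.58
eef_pos: [0.4736, -0.3351, 0.2794]
ee_rot: [-2.382, 0.001, -1.505]
force: [0.2, 0.3, -6.0]
width: 0.0175
```

>>> move_arm --pt "0 0 -15 0 0 0" --pt "0 0 -15 0 0 0" --pt "0 0 -10 0 0 0" --pt "0 0 -10 0 0 0" --pt "0 0 0 0 0 0"

```text
t: 17.0
eef_pos: [0.4728, -0.3345, 0.2268]
ee_rot: [-2.386, 0.003, -1.508]
force: [-0.5, 0.4, -6.0]
width: 0.0178
```

```bash
python3 st.py
```

```text
17.0 [ 0.4728 -0.3345  0.2268] [-2.386  0.003 -1.508] [-0.5  0.4 -6. ] 0.017819298839488965 [-0.57  0.31 -0.31 -0.98 -0.51  1.41]
edge [ 0.6327 -0.3238  0.0435] tilt 43.30083686168093 heading 3.8175422055949517
```

>>> move_arm --pt "-5 1 -15 0.1 -1.67 0" --pt "-5 1 -15 0.1 -1.67 0" --pt "-5 0 -12 0.1 -1.66 0" --pt "0 0 -6 0 0 0" --pt "0 0 0 0 0 0"

```text
t: 17.42
eef_pos: [0.4573, -0.3335, 0.1798]
ee_rot: [-2.298, 0.003, -1.51]
force: [-0.6, -1.1, -6.0]
width: 0.0176
```

```bash
python3 st.py
```

```text
17.4167 [ 0.4573 -0.3335  0.1798] [-2.298  0.003 -1.51 ] [-0.6 -1.1 -6. ] 0.017585870257669268 [-0.72  0.39 -0.33 -1.28 -0.58  1.81]
edge [ 0.6326 -0.3223  0.0113] tilt 48.316473057120255 heading 3.643029433009063
```

Now lower in small steps until it touches.

>>> move_arm --pt "0 0 -3 0 0 0" --pt "0 0 -2 0 0 0" --pt "0 0 -2 0 0 0" --pt "0 0 0 0 0 0" --pt "0 0 0 0 0 0"

```text
t: 17.83
eef_pos: [0.4584, -0.3326, 0.1745]
ee_rot: [-2.295, 0.001, -1.507]
force: [0.7, -0.3, -5.7]
width: 0.018
```

>>> move_arm --pt "0 0 -1 0 0 0" --pt "0 0 -1 0 0 0" --pt "0 0 0 0 0 0" --pt "0 0 0 0 0 0" --pt "0 0 0 0 0 0"

```text
t: 18.25
eef_pos: [0.458, -0.3328, 0.1721]
ee_rot: [-2.295, 0.002, -1.508]
force: [0.6, 0.3, -5.4]
width: 0.0178
```

```bash
python3 st.py
```

```text
18.25 [ 0.458  -0.3328  0.1721] [-2.295e+00  2.000e-03 -1.508e+00] [ 0.6  0.3 -5.4] 0.017826548799934703 [-0.73  0.4  -0.33 -1.31 -0.59  1.85]
edge [ 0.634  -0.3214  0.0042] tilt 48.51561301580769 heading 3.69309001389774
```

>>> move_arm --pt "0 0 -1 0 0 0" --pt "0 0 -1 0 0 0" --pt "0 0 -1 0 0 0" --pt "0 0 0 0 0 0" --pt "0 0 0 0 0 0"

```text
t: 18.67
eef_pos: [0.4581, -0.3328, 0.1693]
ee_rot: [-2.294, 0.002, -1.508]
force: [-0.4, 0.0, -2.6]
width: 0.0174
```

```bash
python3 st.py
```

```text
18.6667 [ 0.4581 -0.3328  0.1693] [-2.294e+00  2.000e-03 -1.508e+00] [-0.4  0.  -2.6] 0.01742202517542449 [-0.73  0.41 -0.33 -1.32 -0.59  1.86]
edge [ 0.6341 -0.3214  0.0014] tilt 48.53652918009448 heading 3.6906950239738907
```

>>> move_arm --pt "0 0 0 0 0 0" --pt "0 0 0 0 0 0" --pt "-2 0 0 0 0 0" --pt "-4 -0.3 0 0 0 0" --pt "-5 -0.3 0 0 0 0" --claw 95

```text
t: 19.08
eef_pos: [0.4469, -0.3333, 0.1693]
ee_rot: [-2.294, 0.002, -1.508]
force: [-1.1, -0.4, -1.8]
width: 0.0455
```

```bash
python3 st.py; python3 -c "
from h import *
a=save('side','s6.png');im=cv2.resize(a[:,:,::-1],None,fx=2,fy=2);cv2.imwrite('pics/s6b.png',im[300:740,360:860])"
```

```text
19.0833 [ 0.4469 -0.3333  0.1693] [-2.294e+00  2.000e-03 -1.508e+00] [-1.1 -0.4 -1.8] 0.04547333985289122 [-0.75  0.4  -0.34 -1.32 -0.6   1.88]
edge [ 0.6229 -0.3219  0.0015] tilt 48.53604259690815 heading 3.7006360314071634
```

View pics/s6b.png

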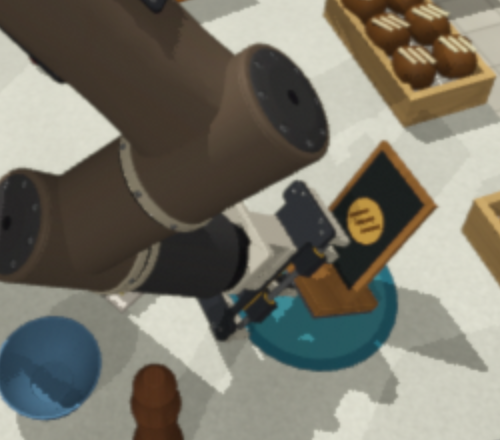

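The sign's foot is resting on the lower finger. I'll ease back horizontally.

>>> move_arm --pt "-5 -0.3 0 0 0 0" --pt "-5 -0.3 0 0 0 0" --pt "-5 -0.3 0 0 0 0" --pt "-5 -0.3 0 0 0 0" --pt "-5 -0.3 0 0 0 0"

```text
t: 19.55
eef_pos: [0.4216, -0.3349, 0.1693]
ee_rot: [-2.294, 0.002, -1.508]
force: [-0.5, -0.3, 0.0]
width: 0.055
```

>>> move_arm --pt "-5 -0.3 0 0 0 0" --pt "-5 -0.3 0 0 0 0" --pt "-5 -0.3 0 0 0 0" --pt "-5 -0.3 0 0 0 0" --pt "0 0 0 0 0 0"

```text
t: 19.97
eef_pos: [0.4012, -0.3361, 0.1692]
ee_rot: [-2.295, 0.002, -1.508]
force: [0.1, 0.3, 0.2]
width: 0.0551
```

```bash
python3 st.py; python3 -c "
from h import *
a=save('side','s7.png');b=save('top','t7.png');im=cv2.resize(a[:,:,::-1],None,fx=2,fy=2);im2=cv2.resize(b[:,:,::-1],None,fx=2,fy=2);cv2.imwrite('pics/s7b.png',np.hstack([im[300:740,360:760],im2[200:640,500:900]]))"
```

```text
19.9667 [ 0.4012 -0.3361  0.1692] [-2.295e+00  2.000e-03 -1.508e+00] [0.1 0.3 0.2] 0.05507509640623285 [-0.83  0.38 -0.39 -1.32 -0.65  1.95]
edge [ 0.5771 -0.3248  0.0012] tilt 48.50617189503979 heading 3.6708096314266423
```

View pics/s7b.png

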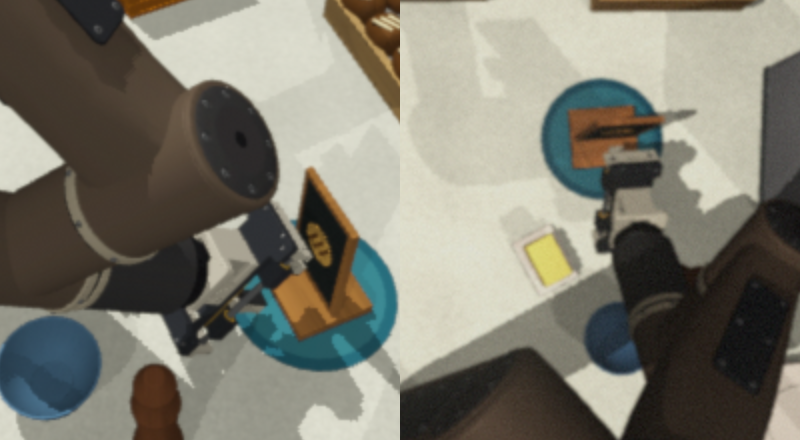

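The sign stands on the mat. Retreat back and up, then verify.

>>> move_arm --pt "-9 -0.6 8 0 0 0" --pt "-9 -0.6 10 0 0 0" --pt "-6 0 15 0 0 0" --pt "0 0 25 0 0 0" --pt "0 0 30 0 0 0"

```text
t: 20.48
eef_pos: [0.3771, -0.3373, 0.257]
ee_rot: [-2.297, 0.004, -1.509]
force: [0.3, -0.2, 0.4]
width: 0.0546
```

>>> move_arm --pt "0 10 30 0 0 0" --pt "0 25 25 0 0 0" --pt "0 35 15 0 0 0" --pt "0 35 10 0 0 0" --pt "0 35 0 0 0 0"

```text
t: 20.9
eef_pos: [0.378, -0.2023, 0.3404]
ee_rot: [-2.29, 0.001, -1.51]
force: [-0.4, 0.4, -0.4]
width: 0.055
```

>>> move_arm --pt "0 35 0 0 0 0" --pt "0 35 0 0 0 0" --pt "0 35 0 0 0 0" --pt "0 35 0 0 0 0" --pt "0 35 0 0 0 0"

```text
t: 21.32
eef_pos: [0.3616, -0.1855, 0.3304]
ee_rot: [-2.354, -0.008, -1.546]
force: [-0.4, -2.4, -0.2]
width: 0.0552
```

```bash
cat > m9.py <<'E'
from m6 import *
import json
s=arm.get_state();print(s['t'],s['eef_pos'],s['force'])
a=save('side','s8.png');b=save('top','t8.png')
ms=[(cam(n),getmask('sign',n)) for n in('top','side')]
up=lambda x,y,p:pose(x,y,p,np.pi/2)
for sel in (ms,ms[:1],ms[1:]):
    if any(m is None for _,m in sel): print('none');continue
    r=fit(sel,[.584,-.324,.06],up); M,O=up(*r.x)
    d=[np.hypot(*(M@[x,y,0]+O-[.584,-.3245,0])[:2]) for x in(-.05,.05) for y in(-.055,.055)]
    print(r.x.round(4),r.fun,'corner dist from mat centre',np.round(d,4))
for n in ['jam','butter','mill','honey','bowl']:
    print(n,[[np.round(e['xy'],1).tolist() for e in arm.spot_point(n,c)[:1]] for c in('side','top')])
im=cv2.resize(a[:,:,::-1],None,fx=2,fy=2);im2=cv2.resize(b[:,:,::-1],None,fx=2,fy=2);cv2.imwrite('pics/s8b.png',np.vstack([cv2.resize(np.hstack([a,b])[:,:,::-1],(800,300)),np.hstack([im[440:740,440:840],im2[200:500,500:900]])]))
E
python3 m9.py
```

```text
21.3167 [ 0.3616 -0.1855  0.3304] [-0.4265 -2.3657 -0.1836]
[ 0.585  -0.3235  0.0501] 0.10142462422634838 corner dist from mat centre [0.073  0.0744 0.0743 0.0757]
[ 0.585  -0.3239  0.0653] 0.051945181255526086 corner dist from mat centre [0.0732 0.074  0.0746 0.0754]
[ 0.5848 -0.3235  0.0511] 0.04634615384615385 corner dist from mat centre [0.073  0.0745 0.0742 0.0756]
jam [[], [[158.5, 164.9]]]
butter [[[244.6, 286.4]], []]
mill [[[259.3, 374.6]], [[389.5, 240.0]]]
honey [[[186.5, 128.1]], [[113.9, 235.2]]]
bowl [[[206.1, 341.7]], [[354.7, 264.9]]]
```

View pics/s8b.png

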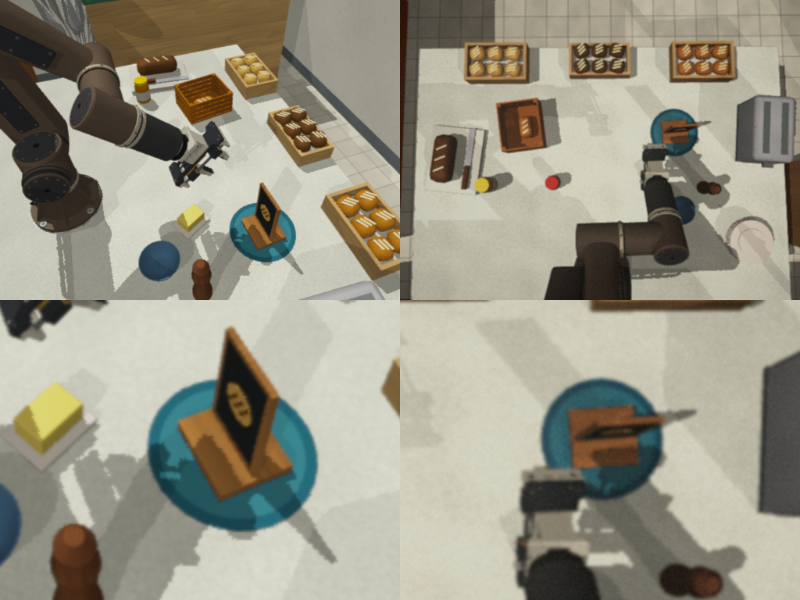

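>>> move_arm --pt "0 0 0 0 0 0" --pt "0 0 0 0 0 0" --pt "0 0 0 0 0 0" --pt "0 0 0 0 0 0" --pt "0 0 0 0 0 0"

```text
t: 22.43
eef_pos: [0.3618, -0.1866, 0.33]
ee_rot: [-2.355, -0.009, -1.547]
force: [0.4, -0.1, 0.1]
width: 0.0553
```

```bash
python3 -c "
from h import *
s=arm.get_state();print(s['force'],s['qd'].round(3));arm.job_done()"
```

```text
[ 0.37008375 -0.05447354  0.12958481] [ 0.001 -0.001  0.     0.001  0.001 -0.   ]
the job is handed in; nothing more can be done
```

I dropped the stale roll into the basket, then stood the sign upright on the mat and handed the job in at about 22.4 s. I gripped the sign by the raised edge of its foot, carried it to the mat at a slant, set its +x edge down and let it settle flat off the lower finger.

**Last checks:**
- **Sign:** it stands upright with its foot centred at about (0.585, −0.3235). Both camera fits agree to within 1 mm, and every foot corner is at most 76 mm from the mat centre, against a mat radius of 105 mm.
- **Roll:** it shows inside the basket in the last pictures.
- **Robot:** the arm was still, clear of everything, with about 0.4 N on the wrist.
- **Bystanders:** the mill and bowl were within about 2 pixels of where they started in both views. The butter was within about 3 pixels in the side view; the arm hid it from above. The honey jar was within about 3 pixels in the top view. Its side view had nothing to compare with, because the network missed it at the start.

**Failed or disagreeing:**
- **Jam jar:** the network missed it in the last side picture and mistook something at the basket for it in the top one. By eye it stands where it was.
- **Retreat:** the final retreat move stopped short of its target at the edge of the arm's reach, which did no harm.

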